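# Lock the citrus press dial at zero with its pin

## Robot

A 6-joint arm with a two-finger parallel gripper is mounted at the origin on the work surface. World frame = base frame: x ahead of the robot, y to its left, z up, the work surface at z = 0. Lengths are in m, angles in rad, forces in N, time in s.
With the tool pointing down it reaches from about 0.35 to 0.775 m from the base axis. Payload 7.3 kg.
Tool frame: the origin (TCP) lies midway between the tips of the shut fingers; the grasp point (between the pads) lies 19 mm behind it (tcp_to_grasp is the distance from the TCP to the grasp point, in m); z points along the fingers, y is the line along which they close (so a half turn about z gives the same grasp; the last joint's range is limited). The gripper opens to 92 mm and grips with 3 to 60 N. Pads are 19 mm wide; open, the fingers measure 130 mm over their backs; the gripper's body (75 mm by 190 mm) begins 47 mm behind the grasp point.
Start: joints at [1.146, 0.342, 1.524, -0, 1.275, -0.146], TCP at [0.144, 0.505, 0.227] pointing down, gripper open.
Joint ranges: [-2.53, 2.53], [-0.77, 2.02], [0.04, 2.7], [-1, 4.14], [0.28, 2.66], [-3.11, 3.11]. Speed limits (rad/s): [2.57, 2.57, 3.14, 3.14, 3.14, 3.14].

## Interface

Orientations are given as [roll, pitch, yaw] about the fixed x, y, z axes, in that order (R = Rz(yaw) Ry(pitch) Rx(roll)).
In Python, from cell import observe, read_camera, calibration, hand_in, tcp_to_grasp gives the robot as it stands.
- The arm moves only by the tool send_rows, never from a script. Its argument "targets" is a list of rows, each a list of 5 numbers: the opening, from 0 (shut) to 1 (fully open), then the shift along the world's x, y, z in m, then the turn about the world's z in rad. A call has 1 to 5 rows; each row shifts and turns the commanded pose from where the row before left it; what a row does not reach is not made up. A row lasts 1/10 s, in which the tool goes at most 50 mm and 8.59 degrees, less where a joint would pass 70% of its speed; a pose out of reach is approached as far as the arm can. A call is refused whole if a number of a shift passes 0.05 or a number of a turn 0.15, either way. A call with a gripper value outside its range is refused whole. The fingers move at their own pace and stop on an object; "grip_force" is the grip in N (left out, the last holds). Time passes only in rows, so rows that do not move let the fingers close. It gives the time, the measured TCP pose, the force, the opening and the grip force at its end, in the units of the state.
- observe(): the state, without advancing time (a new reading comes with each control period).
- read_camera(name): name is "scene" or "top" or "wrist"; returns (picture, depth): 400x640x3 uint8, red, green, blue; 400x640 float32, m along the optical axis (not along the pixel's ray), 0 where there is no reading.
- calibration(name): a dict with "intrinsics" (3x3 intrinsics, pixels), "k1" (the pictures are not rectified: a ray, as slopes to the right and down, at radius r is drawn at 1 + k1 r^2 times it, then the intrinsics apply), "world_to_cam" (4x4, takes a point from world to camera coordinates); the wrist camera has in their place "hand_eye" (4x4, takes a point from camera to tool coordinates, whose origin is the TCP and whose axes are the flange's). Camera axes: x right, y up, looking along -z (the intrinsics and any distortion apply to the point x, -y, -z); pixel columns grow to the right and rows downward; lengths in m; the calibration is good to about 2 mm. A picture is of the moment at which its call begins: read the wrist's pose just before it. calibration takes no time and is no camera call.
- hand_in(): hands the job in; it is judged then, once.
The state is a dict: "time": time; "qpos": joint angles; "qvel": joint speeds; "joint_efforts": joint torques, N m; "tool_pos": TCP position; "tool_rot": TCP orientation; "contact_force": force on the tool from outside, world axes, zero at the start; "torque": the same for the moment, N m; "opening": finger opening in m; "grip_force": force on a finger pad.
Only numpy, scipy, OpenCV 4.12 (cv2) and the standard library are available. Lean on these libraries where they do the work, as an engineer would, in place of code of your own. Each camera call takes 0.05 s, during which the arm holds its last target. There are 200 camera calls.

## Task

Lock the citrus press: turn the dial on its sloping deck by the bar grip until the pointer stands on the zero mark (the long thick line), so that the hole in the dial's lug lines up with the holes of the fork. Then take the headed pin from its wooden stand, push it through fork and lug until its flange sits flush on the fork, and let go. Leave the tumbler, the funnel and the pitcher standing where they are.

Things in the scene. Friction and masses are not known exactly. Their poses are not given: they have to be found in the camera images.
- dial (a joint): Dial angle, rad, about the deck's outward normal, counter-clockwise positive seen from above; 0 = pointer on the zero mark, lug hole in line with the fork holes. Starts at about -0.4 to -1.1, so turn it counter-clockwise; range -1.3 to 0.5; light friction (0.06 N m), stays where left. Pointer: small black fin near the deck, along dial_grip's -x, out to 48 mm from the axis.
- dial_grip (a point): Grip point on the dial's axis inside its black bar grip; turns with the dial. z = dial axis = deck normal, 0.5 rad (29 deg) off vertical, so tilt the tool to match. Bar along point x: 54 mm long, 14 mm wide (along y), from 22 mm below to 10 mm above this point. Below the bar a round hub 40 mm across stands on the deck (62 mm below this point).
- lug_hole (a point): Centre of the 14 mm hole in the dial's lug, a flat steel plate 6 mm thick, 27 mm wide, that turns with the dial: hole 55 mm from the axis along dial_grip's +y, 36.5 mm below it. At zero it stands between the fork's two plates, 10.5 mm below the fork's upper face.
- fork: Steel fork fixed on the deck left of the dial: two 6 mm plates, 30 x 30 mm, 9 mm apart, 14 mm holes, 21 mm deep overall, 15 mm free below. Origin: centre of the upper hole on its upper face; z = hole axis outward (0.5 rad off vertical), x up the slope, y away from the dial. A sprung ball in the lower plate rubs on the pin: the last 10 mm need a push of 5 to 10 N.
- press: Steel citrus press, fixed. Origin: on the counter under the middle of its sloping deck (170 x 200 mm, sloping down to press -x, 0.5 rad; middle 82 mm high, on the dial axis). Zero mark: the one long thick line (22 mm) on the deck, straight down the slope from the axis; other lines short, 15 deg apart. The lever press stands at y -0.12 to -0.32 m, up to 0.49 m high.
- pin: Headed steel pin, 90 g, head up in the stand. Origin: centre of the flange's underside; z from tip to head. Shank 12 mm thick, 33 mm long (z 0 to -33) with tapered nose over the last 9 mm; flange 26 mm across, z 0 to 4; round grip knob 18 mm across, z 4 to 28: grip it there from any side. Seated: origin at the fork's origin, z axes parallel.
- stand: Wooden block 64 x 64 mm, 45 mm high, fixed; origin in the middle of its underside. The pin's shank stands in a 14 mm hole, 40 mm deep, in the middle of its top; the flange rests on the top.
- tumbler: Bystander: glass tumbler upside down on a wooden coaster (fixed, 96 mm across, 10 mm thick); 100 mm high, 72 mm across at its lower end; origin in the middle of its underside.
- funnel: Bystander: grey silicone funnel standing mouth down, 90 mm across, 85 mm high; origin in the middle of its underside.
- pitcher: Bystander: empty white ceramic pitcher, 165 mm high, 104 mm across, handle out to 86 mm from its axis on its -y side; origin in the middle of its underside; stands before the lever press.
Not all that is in view belongs to the job. Of the things shaped like the pin, the steel one is meant.

How it is judged:
By the outcome, as a careful person would: the job done as asked, in the order asked, and still so for the second after the job is handed in, with the robot touching nothing.
It also fails if it takes over 54 s, if anything falls off the work surface, if the arm or the gripper's body presses on something with over 40 N, if the wrist force passes 120 N, or if a joint passes its speed limit or range.

## Working session

There is one attempt and no reset: what is moved stays moved. The work goes in short steps, Python scripts to look and compute and a tool call to move; the robot and the scene stay as the last step left them, time stands still between calls to the robot, and variables do not carry over. Pictures are saved under pics/ and viewed, at most 10 in all, crops included, and the job is handed in when it is done.

Besides the shell and the picture viewer there is one more tool, called after "Request:" as name(argument=value, ...) on one line, values as JSON. send_rows: Moves the arm, as the interface text tells. Its arguments: {"type":"object","properties":{"targets":{"type":"array","items":{"type":"array","items":{"type":"number"}}},"grip_force":{"type":"number"}},"required":["targets"]}

```bash
mkdir -p pics; ls
cat > h.py <<'E'
import numpy as np,cv2
from cell import *
def snap(n,f):
    o=observe(); im,d=read_camera(n); np.savez('pics/'+f+'.npz',im=im,d=d,p=o['tool_pos'],r=o['tool_rot']); cv2.imwrite('pics/'+f+'.png',im[:,:,::-1]); return o,im,d
E
python3 - <<'E'
from h import *
o,a,d=snap('scene','s0'); _,b,d=snap('top','t0')
cv2.imwrite('pics/t0s0.png',cv2.resize(np.vstack([a,b]),None,fx=.75,fy=.75)[:,:,::-1]); print(o)
for n in ['scene','top','wrist']: print(calibration(n))
print(tcp_to_grasp)
E
```

```text
pics
{'time': 0.0, 'qpos': array([ 1.14604284e+00,  3.42753151e-01,  1.52498378e+00,  2.73721669e-06,
        1.27537862e+00, -1.45988114e-01]), 'qvel': array([-5.43228496e-04,  9.42737963e-04, -9.58611714e-05, -5.66914868e-04,
       -6.72376863e-04,  1.32852553e-03]), 'joint_efforts': array([-4.57344740e-04, -4.31244314e+01, -2.44219261e+01,  7.15784915e-02,
        5.61089139e-02, -1.42144786e-04]), 'tool_pos': array([0.1442749 , 0.50438592, 0.22604076]), 'tool_rot': array([-3.14008633e+00, -2.24126124e-04,  2.86282632e+00]), 'contact_force': array([-0.68647456,  0.29202602,  0.42113816]), 'torque': array([-0.02501154, -0.01423364, -0.01344557]), 'grip_force': 0.0, 'opening': 0.09188211807864434}
{'intrinsics': array([[394.63181824,   0.        , 319.40402465],
       [  0.        , 394.63181824, 198.89007331],
       [  0.        ,   0.        ,   1.        ]]), 'k1': -0.04976006946847953, 'world_to_cam': array([[-0.46461799,  0.88521851,  0.02276655,  0.24900209],
       [-0.48060129, -0.27367677,  0.8331407 ,  0.13663094],
       [ 0.74374224,  0.37615052,  0.55259231, -1.30604
[... 387 characters left out ...]
4, -0.46163933],
       [-0.08768126, -0.00972984,  0.99610106, -1.14445507],
       [ 0.        ,  0.        ,  0.        ,  1.        ]])}
{'intrinsics': array([[286.52893304,   0.        , 318.56982488],
       [  0.        , 286.52893304, 203.94448028],
       [  0.        ,   0.        ,   1.        ]]), 'k1': -0.021342263810758225, 'hand_eye': array([[ 1.10697746e-04,  9.67919918e-01,  2.51258869e-01,
         6.80551156e-02],
       [ 9.99999569e-01,  1.24333796e-04, -9.19541098e-04,
         8.29554626e-04],
       [-9.21282113e-04,  2.51258863e-01, -9.67919488e-01,
        -1.57181727e-01],
       [ 0.00000000e+00,  0.00000000e+00,  0.00000000e+00,
         1.00000000e+00]])}
0.0188
```

View pics/t0s0.png

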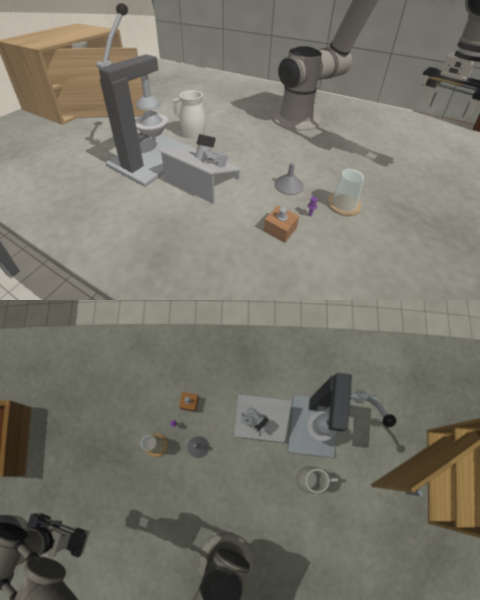

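```bash
cat >> h.py <<'E'
def w2c(n,z=None):
    c=calibration(n)
    if 'world_to_cam' in c: return c,c['world_to_cam']
    from scipy.spatial.transform import Rotation as R
    T=np.eye(4);T[:3,:3]=R.from_euler('xyz',z['r']).as_matrix();T[:3,3]=z['p']
    return c,np.linalg.inv(T@c['hand_eye'])
def proj(n,P,z=None):
    c,M=w2c(n,z);P=np.atleast_2d(P);q=P@M[:3,:3].T+M[:3,3]
    s=np.c_[q[:,0],-q[:,1]]/-q[:,2:3]; s=s*(1+c['k1']*(s**2).sum(1,keepdims=True)); K=c['intrinsics']
    return s*[K[0,0],K[1,1]]+K[:2,2]
def unproj(n,uv,depth,z=None):
    c,M=w2c(n,z);K=c['intrinsics'];s=(np.atleast_2d(uv)-K[:2,2])/[K[0,0],K[1,1]]
    t=s.copy()
    for _ in range(8): t=s/(1+c['k1']*(t**2).sum(1,keepdims=True))
    d=np.atleast_1d(depth)[:,None]; q=np.c_[t[:,:1]*d,-t[:,1:]*d,-d*np.ones((len(t),1))]
    return (q-M[:3,3])@M[:3,:3]
def cloud(n,z):
    v,u=np.mgrid[:400,:640]; P=unproj(n,np.c_[u.ravel(),v.ravel()],z['d'].ravel(),z); P[z['d'].ravel()<=0]=np.nan
    return P.reshape(400,640,3)
E
python3 - <<'E'
from h import *
z=np.load('pics/t0.npz');im=z['im']
a=cv2.resize(im[110:210,300:460],None,fx=5,fy=5,interpolation=cv2.INTER_CUBIC)
cv2.imwrite('pics/c1.png',a[:,:,::-1])
C=cloud('top',z)
for u,v in [(251,136),(251,130),(265,196),(232,165),(203,190),(424,240),(350,160)]: print(u,v,C[v,u].round(4))
# deck plane fit
Q=C[125:205,310:400].reshape(-1,3);Q=Q[(Q[:,2]>.025)&(Q[:,2]<.14)];
best=None;rng=np.random.default_rng(0)
for _ in range(400):
    p=Q[rng.choice(len(Q),3,False)];n=np.cross(p[1]-p[0],p[2]-p[0]);n/=np.linalg.norm(n)+1e-12;i=abs((Q-p[0])@n)<.002
    if best is None or i.sum()>best.sum():best=i
c=Q[best].mean(0);n=np.linalg.svd(Q[best]-c)[2][2];n*=np.sign(n[2]);print(best.sum(),len(Q),c,n,np.arccos(n[2]),np.arctan2(-n[1],-n[0]))
E
```

```text
251 136 [0.6164 0.1646 0.0558]
251 130 [0.6373 0.1677 0.0444]
265 196 [0.4406 0.1166 0.0481]
232 165 [0.5276 0.2154 0.0611]
203 190 [0.4479 0.2822 0.1101]
424 240 [ 0.3247 -0.3591  0.0142]
350 160 [ 0.5378 -0.1226  0.143 ]
2314 3892 [ 0.55758088 -0.12605329  0.08508803] [-0.47442907  0.03991557  0.87938831] 0.4962204258363081 -0.08393623284013291
```

View pics/c1.png

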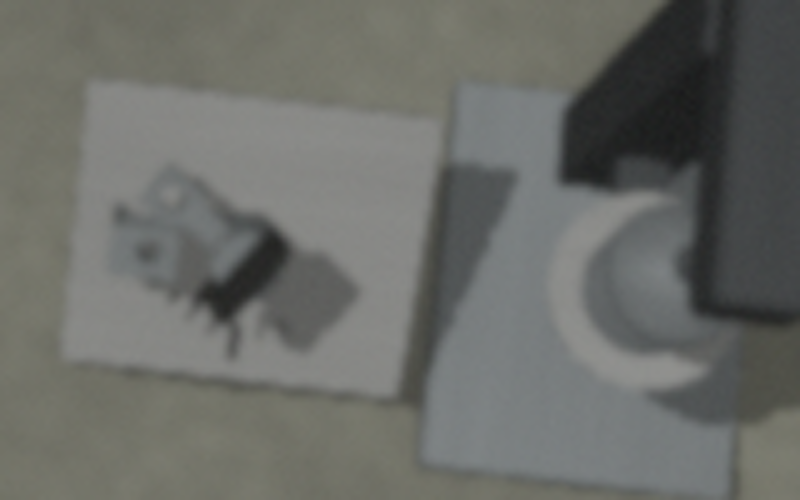

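Request:
send_rows(targets=[[1, 0.03, -0.022, 0.004, 0.04], [1, 0.038, -0.028, 0.005, 0.04], [1, 0.038, -0.028, 0.005, 0.04], [1, 0.038, -0.028, 0.005, 0.04], [1, 0.038, -0.028, 0.005, 0.035]])

```text
time: 0.6
tool_pos: [0.3275, 0.3694, 0.2507]
tool_rot: [-3.141, -0.0, 3.06]
contact_force: [1.1, 0.2, -0.1]
opening: 0.0917
grip_force: 0.0
```

Request:
send_rows(targets=[[1, 0.038, -0.029, 0, 0], [1, 0.038, -0.029, 0, 0], [1, 0.038, -0.029, 0, 0], [1, 0.038, -0.029, 0, 0], [1, 0.038, -0.029, 0, 0]])

```text
time: 1.1
tool_pos: [0.5176, 0.2242, 0.2504]
tool_rot: [3.142, -0.001, 3.058]
contact_force: [1.2, 0.4, -0.9]
opening: 0.0917
grip_force: 0.0
```

Request:
send_rows(targets=[[1, 0.038, -0.029, 0, 0], [1, 0.03, -0.029, 0, 0], [1, 0, 0, 0, 0], [1, 0, 0, 0, 0]])

```text
time: 1.5
tool_pos: [0.5844, 0.167, 0.2497]
tool_rot: [-3.142, -0.002, 3.056]
contact_force: [-0.8, 0.7, -0.4]
opening: 0.0918
grip_force: 0.0
```

Run:
```python
from h import *
o,a,d=snap('wrist','w1');print(o['time'],o['tool_pos'],o['tool_rot'])
z=np.load('pics/w1.npz');C=cloud('wrist',z)
for v in range(100,400,30): print(v,[tuple((C[v,u]*1000).round(0).astype(int)) if d[v,u]>0 else 0 for u in range(240,420,30)])
```

```text
1.5 [0.58444369 0.16704874 0.24972573] [-3.14159132e+00 -2.04276196e-03  3.05584181e+00]
100 [(np.int64(468), np.int64(72), np.int64(-1)), (np.int64(474), np.int64(115), np.int64(19)), (np.int64(477), np.int64(153), np.int64(11)), (np.int64(479), np.int64(193), np.int64(0)), (np.int64(484), np.int64(231), np.int64(15)), (np.int64(487), np.int64(271), np.int64(9))]
130 [(np.int64(507), np.int64(66), np.int64(-1)), (np.int64(511), np.int64(108), np.int64(0)), (np.int64(515), np.int64(149), np.int64(-2)), (np.int64(518), np.int64(190), np.int64(-1)), (np.int64(522), np.int64(228), np.int64(19)), (np.int64(525), np.int64(273), np.int64(-2))]
160 [(np.int64(548), np.int64(60), np.int64(0)), (np.int64(552), np.int64(102), np.int64(-1)), (np.int64(556), np.int64(144), np.int64(-1)), (np.int64(559), np.int64(187), np.int64(-1)), (np.int64(563), np.int64(229), np.int64(1)), (np.int64(566), np.int64(271), np.int64(0))]
190 [(np.int64(591), np.int64(53), np.int64(-1)), (np.int64(595), np.int64(96), np.int64(-2)), (np.int64(590), np.int64(144), np.int64(44)), (np.int64(595), np.int64(183), np.in
[... 923 characters left out ...]
91), np.int64(333))]
310 [(np.int64(789), np.int64(22), np.int64(-1)), (np.int64(793), np.int64(71), np.int64(-1)), (np.int64(798), np.int64(120), np.int64(-2)), (np.int64(562), np.int64(173), np.int64(342)), (np.int64(563), np.int64(181), np.int64(343)), (np.int64(564), np.int64(188), np.int64(342))]
340 [(np.int64(558), np.int64(154), np.int64(356)), (np.int64(557), np.int64(161), np.int64(358)), (np.int64(558), np.int64(167), np.int64(358)), (np.int64(558), np.int64(173), np.int64(358)), (np.int64(559), np.int64(179), np.int64(358)), (np.int64(559), np.int64(185), np.int64(358))]
370 [(np.int64(557), np.int64(156), np.int64(365)), (np.int64(558), np.int64(162), np.int64(365)), 0, 0, 0, 0]
```

View pics/w1.png

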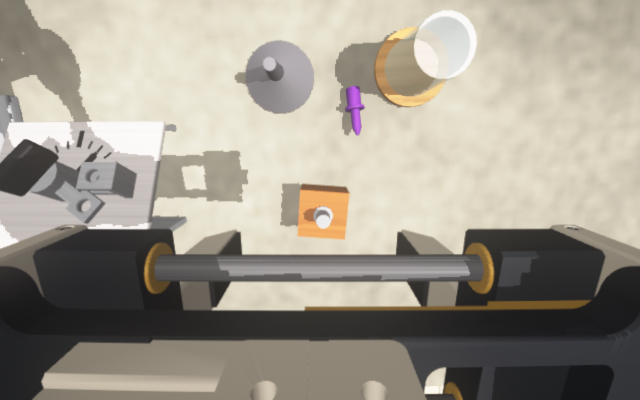

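Run:
```python
from h import *
z=np.load('pics/w1.npz');C=cloud('wrist',z)
S=C[180:245,290:355].reshape(-1,3);ok=S[:,2]
for lo,hi in [(.038,.048),(.050,.066),(.066,.08)]:
    m=(ok>lo)&(ok<hi);p=S[m];print(lo,m.sum(),p.mean(0).round(4),np.percentile(p,[2,50,98],axis=0).round(4).tolist(), cv2.minAreaRect(p[:,:2].astype(np.float32)*1000) if m.sum()>5 else '')
z=np.load('pics/t0.npz');C=cloud('top',z)
S=C[120:155,235:270].reshape(-1,3);ok=S[:,2]
for lo,hi in [(.038,.049),(.050,.066),(.066,.08)]:
    m=(ok>lo)&(ok<hi);p=S[m];print(lo,m.sum(),p.mean(0).round(4), cv2.minAreaRect(p[:,:2].astype(np.float32)*1000) if m.sum()>5 else '')
```

```text
0.038 2009 [0.6231 0.1702 0.0442] [[0.5918, 0.1383, 0.0423], [0.6209, 0.1705, 0.0442], [0.6569, 0.202, 0.0471]] ((624.9556884765625, 169.96205139160156), (64.11035919189453, 64.65123748779297), 81.04331970214844)
0.05 47 [0.6185 0.1707 0.0577] [[0.616, 0.1618, 0.0501], [0.6177, 0.1711, 0.0578], [0.6234, 0.181, 0.0655]] ((620.216552734375, 172.30653381347656), (19.762447357177734, 7.779208183288574), 76.08280181884766)
0.066 167 [0.6241 0.17   0.0717] [[0.6163, 0.1619, 0.0668], [0.6238, 0.17, 0.0719], [0.6328, 0.1777, 0.0735]] ((624.6260375976562, 169.74456787109375), (16.034868240356445, 16.928476333618164), 85.06890869140625)
0.038 375 [0.6234 0.1672 0.0452] ((623.2341918945312, 167.75772094726562), (64.8487548828125, 64.00617980957031), 80.45774841308594)
0.05 21 [0.6221 0.1647 0.0529] ((632.5813598632812, 162.25469970703125), (63.0441780090332, 42.535911560058594), 16.70331382751465)
0.066 30 [0.6224 0.1667 0.0727] ((622.5997924804688, 167.54620361328125), (15.704874038696289, 14.396321296691895), 45.126277923583984)
```

Request:
send_rows(targets=[[1, -0.01, -0.04, 0, 0], [1, -0.01, -0.047, 0, 0], [1, -0.01, -0.047, 0, 0], [1, -0.01, -0.047, 0, 0], [1, -0.01, -0.047, 0, 0]])

```text
time: 2.05
tool_pos: [0.5332, -0.0601, 0.2512]
tool_rot: [3.141, 0.0, 3.061]
contact_force: [0.3, -0.1, 0.5]
opening: 0.0921
grip_force: 0.0
```

Request:
send_rows(targets=[[0.5, 0, -0.03, 0, 0], [0.5, 0, 0, 0, 0], [0.5, 0, 0, 0, 0]])

```text
time: 2.35
tool_pos: [0.5341, -0.0892, 0.251]
tool_rot: [3.141, 0.0, 3.058]
contact_force: [0.1, 1.0, 0.3]
opening: 0.0725
grip_force: 0.0
```

Run:
```python
from h import *
o,a,d=snap('wrist','w2');print(o['time'],o['tool_pos'],o['tool_rot'])
cv2.imwrite('pics/w2c.png',cv2.resize(a[60:260,200:460],None,fx=3,fy=3,interpolation=cv2.INTER_CUBIC)[:,:,::-1])
```

```text
2.35 [ 0.53408228 -0.08915862  0.25095896] [3.14081978e+00 7.61161292e-05 3.05794723e+00]
```

View pics/w2c.png

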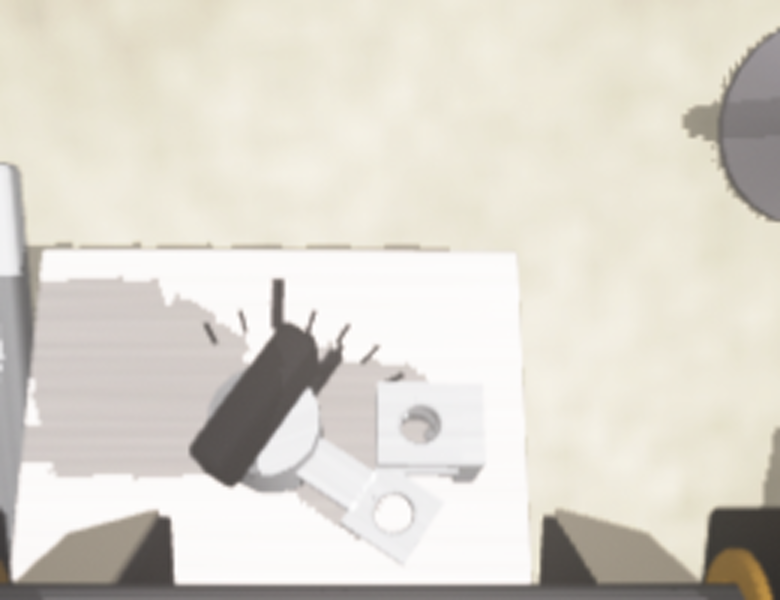

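```bash
cat > fit.py <<'E'
from h import *
from scipy.optimize import least_squares
def frame(p):
    x,y,psi,th=p[:4];c,s=np.cos,np.sin
    Rz=np.array([[c(psi),-s(psi),0],[s(psi),c(psi),0],[0,0,1]])
    Ry=np.array([[c(.5),0,-s(.5)],[0,1,0],[s(.5),0,c(.5)]]) # x axis up slope
    R=Rz@Ry; O=np.array([x,y,.082]); return R,O,np.array([[c(th),-s(th),0],[s(th),c(th),0],[0,0,1]])
def pts(p):
    R,O,D=frame(p);H=.062
    fk=np.array([[0,55,26],[-15,40,26],[-15,70,26],[15,70,26],[15,40,26]])*1e-3 # local: height above deck = 62-36.5+10.5=36
    fk[:,2]=.036
    lug=D@np.array([0,.055,.0285])
    return O+fk@R.T, O+R@lug, O+R@np.array([0,0,H])
E
python3 - <<'E'
from fit import *
z=np.load('pics/w2.npz');C=cloud('wrist',z)
q=lambda *a:np.array(a)/3.+[200,60]-1/3
uvf=q([421,424],[377,381],[483,383],[484,467],[376,465]) # hole, low-near(dial),low-far,up-far,up-near
uvf=uvf[[0,1,2,3,4]]
uvl=q([394,512])
zl=q([278,283],[278,322])
def res(p):
    f,l,g=pts(p);R,O,D=frame(p)
    r=[(proj('wrist',f,z)-uvf)*np.array([[2],[1],[1],[1],[1]]),(proj('wrist',l,z)-uvl)*2]
    # zero line: points at radius 40..60 down slope
    ln=proj('wrist',np.array([O+R@[-.03,0,0],O+R@[-.07,0,0]]),z);t=ln[1]-ln[0];t/=np.linalg.norm(t)
    d=zl-ln[0];r.append((d[:,0]*t[1]-d[:,1]*t[0])*1.5)
    return np.concatenate([a.ravel() for a in r])
s=least_squares(res,[.54,-.13,-.084,-.7]);p=s.x;print('wrist',p.round(4),s.fun.round(1))
f,l,g=pts(p);print('fork',f[0],'lug',l,'grip',g)
np.save('p.npy',p)
# deck plane & bar/fork heights by depth
R,O,D=frame(p);L=(C.reshape(-1,3)-O)@R
m=(abs(L[:,0])<.085)&(abs(L[:,1])<.1);L=L[m]
dk=L[abs(L[:,2])<.006];print('deck z',np.median(dk[:,2]),len(dk),np.polyfit(dk[:,0],dk[:,2],1),np.polyfit(dk[:,1],dk[:,2],1))
fk=L[(abs(L[:,2]-.036)<.004)&(abs(L[:,0])<.03)&(L[:,1]>.035)];print('fork',np.median(fk[:,2]),np.percentile(fk[:,:2],[2,98],axis=0))
b=L[(L[:,2]>.066)];print('bar',np.percentile(b[:,2],[5,50,95]),cv2.minAreaRect((b[:,:2]*1000).astype(np.float32)))
# top cam cross check
print('fork hole in top px', proj('top',f).round(1).tolist(),proj('top',l),proj('top',g))
zt=np.load('pics/t0.npz');T=(cloud('top',zt).reshape(-1,3)-O)@R
b=T[(T[:,2]>.067)&(abs(T[:,0])<.05)&(abs(T[:,1])<.05)];print('bar top',np.median(b[:,2]),cv2.minAreaRect((b[:,:2]*1000).astype(np.float32)))
dk=T[(abs(T[:,2])<.005)&(abs(T[:,0])<.1)&(abs(T[:,1])<.11)];print(np.median(dk[:,2]),np.percentile(dk,[.5,99.5],axis=0))
E
```

```text
wrist [ 0.5535 -0.1211 -0.0892 -0.599 ] [ 1.6 -0.7  1.3  0.4 -6.1 -0.1 -5.7 -0.7  1.7 -0.2  1.2  0.8  1.5  0.9]
fork [ 0.54120198 -0.06477964  0.11359297] lug [ 0.57103731 -0.07706289  0.12187885] grip [ 0.52388701 -0.11845058  0.13641012]
deck z -0.0006163425087858645 13941 [ 0.00106229 -0.00057547] [ 0.00112954 -0.00058959]
fork 0.035432969367935524 [[-0.01528244  0.03935615]
 [ 0.01421492  0.07578491]]
bar [0.18110567 0.24733352 0.26296207] ((65.88409423828125, 16.228553771972656), (141.9580535888672, 120.29702758789062), 44.05663299560547)
fork hole in top px [[328.4, 160.0], [333.1, 165.6], [322.4, 164.4], [323.6, 154.2], [334.4, 155.5]] [[333.17890109 148.90240546]] [[348.17892585 165.43456007]]
bar top 0.07172392884125899 ((1.1994762420654297, -1.625274658203125), (14.616182327270508, 53.197509765625), 56.995853424072266)
0.00038399006001137983 [[-0.08291038 -0.10103081 -0.00431737]
 [ 0.0858042   0.09740723  0.00475678]]
```

Run:
```python
from fit import *
q=lambda *a:np.array(a)/3.+[200,60]-1/3
z=np.load('pics/w2.npz');C=cloud('wrist',z)
uvf=q([421,424],[377,381],[376,465]);uvl=q([394,512]);zl=q([278,283],[278,322])
def res(p):
    f,l,g=pts(p);R,O,D=frame(p);f=f[[0,1,4]]
    r=[(proj('wrist',f,z)-uvf),(proj('wrist',l,z)-uvl)]
    ln=proj('wrist',np.array([O+R@[-.03,0,0],O+R@[-.07,0,0]]),z);t=ln[1]-ln[0];t/=np.linalg.norm(t)
    d=zl-ln[0];r.append((d[:,0]*t[1]-d[:,1]*t[0]))
    return np.concatenate([a.ravel() for a in r])
s=least_squares(res,[.54,-.13,-.084,-.7]);p=s.x;print('wrist',p.round(4),s.fun.round(1));np.save('p.npy',p)
f,l,g=pts(p);print('fork',f[0],'lug',l,'grip',g)
R,O,D=frame(p);L=(C.reshape(-1,3)-O)@R
b=L[(L[:,2]>.066)&(L[:,2]<.08)&(np.hypot(L[:,0],L[:,1])<.04)];print('bar',np.median(b[:,2]),cv2.minAreaRect((b[:,:2]*1000).astype(np.float32)))
zt=np.load('pics/t0.npz');T=(cloud('top',zt).reshape(-1,3)-O)@R
b=T[(T[:,2]>.067)&(abs(T[:,0])<.05)&(abs(T[:,1])<.05)];print('bar top',np.median(b[:,2]),cv2.minAreaRect((b[:,:2]*1000).astype(np.float32)))
a=R@(D@[1,0,0]);print('bar dir world yaw',np.arctan2(a[1],a[0]),a)
```

```text
wrist [ 0.5533 -0.1224 -0.0941 -0.5832] [-0.4 -0.2  0.2  0.5  0.5 -0.1 -0.2 -0.1  0.2 -0.3]
fork [ 0.54126345 -0.06600821  0.11359297] lug [ 0.57045258 -0.07789437  0.12153235] grip [ 0.52368676 -0.11959401  0.13641012]
bar 0.07101893667215563 ((-0.42970848083496094, -0.1981029510498047), (14.530839920043945, 53.890953063964844), 56.59178161621094)
bar top 0.07169020675787635 ((1.2876033782958984, -0.4850177764892578), (14.607855796813965, 53.19764709472656), 57.24333953857422)
bar dir world yaw -0.7387313011416295 [ 0.67754428 -0.61708414  0.40017609]
```

Request:
send_rows(targets=[[0.35, -0.002, -0.006, -0.01, -0.131], [0.35, -0.002, -0.006, -0.01, -0.131], [0.35, -0.002, -0.006, -0.01, -0.131], [0.35, -0.002, -0.006, -0.01, -0.131], [0.35, -0.002, -0.0065, -0.01, -0.131]], grip_force=5)

```text
time: 2.9
tool_pos: [0.5246, -0.1186, 0.2005]
tool_rot: [3.141, -0.0, 2.401]
contact_force: [0.6, 0.3, -1.0]
opening: 0.0328
grip_force: 0.0
```

Request:
send_rows(targets=[[0.35, 0, 0, -0.01, 0], [0.35, 0, 0, 0, 0], [0.35, 0, 0, 0, 0]])

```text
time: 3.2
tool_pos: [0.5247, -0.1196, 0.1909]
tool_rot: [3.141, -0.0, 2.407]
contact_force: [0.0, -0.6, -0.1]
opening: 0.0321
grip_force: 0.0
```

Run:
```python
from h import *
o,a,d=snap('wrist','w3');print(o['time'],o['tool_pos'],o['tool_rot'],o['qpos'],o['opening'])
```

```text
3.2 [ 0.52468948 -0.11962926  0.19085772] [ 3.14134303e+00 -1.80581277e-04  2.40678117e+00] [-3.66793950e-01  3.96974757e-01  1.54433823e+00  3.19549308e-04
  1.20035837e+00 -1.20289447e+00] 0.03211132124315079
```

View pics/w3.png

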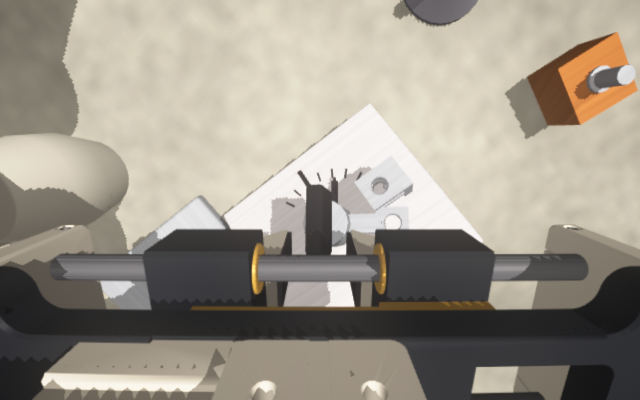

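Request:
send_rows(targets=[[0.35, 0, 0, -0.02, 0], [0.35, 0, 0, -0.02, 0], [0.35, 0, 0, -0.01, 0], [0.35, 0, 0, -0.01, 0], [0.35, 0, 0, 0, 0]])

```text
time: 3.75
tool_pos: [0.5241, -0.1205, 0.13]
tool_rot: [-3.141, -0.001, 2.403]
contact_force: [-0.6, -0.6, -0.3]
opening: 0.0322
grip_force: 0.0
```

Request:
send_rows(targets=[[0.3, 0, 0, 0, 0.1], [0.3, 0, 0, 0, 0.1], [0.28, 0, 0, 0, 0.1], [0.28, 0, 0, 0, 0.1], [0.26, 0, 0, 0, 0.1]])

```text
time: 4.25
tool_pos: [0.524, -0.1214, 0.1317]
tool_rot: [-3.14, -0.001, 2.907]
contact_force: [-4.8, -2.4, 3.5]
opening: 0.0245
grip_force: 2.6
```

Request:
send_rows(targets=[[0.24, 0, 0, 0, 0.1], [0.24, 0, 0, 0, 0.04], [0.1, 0, 0, 0, 0], [0.1, 0, 0, 0, 0], [0.1, 0, 0, 0, 0]])

```text
time: 4.75
tool_pos: [0.5253, -0.1212, 0.1316]
tool_rot: [-3.141, 0.002, 3.042]
contact_force: [-0.9, -3.4, 5.2]
opening: 0.014
grip_force: 5.0
```

Request:
send_rows(targets=[[0.1, 0, 0, 0, 0.005], [0.1, 0, 0, 0, 0], [0.35, 0, 0, 0, 0], [0.35, 0, 0, 0, 0], [0.35, 0, 0, 0.02, 0]])

```text
time: 5.25
tool_pos: [0.5226, -0.1196, 0.1482]
tool_rot: [3.139, -0.006, 3.048]
contact_force: [0.2, -0.2, 0.7]
opening: 0.031
grip_force: 0.0
```

Request:
send_rows(targets=[[0.35, 0, 0, 0.03, 0], [0.5, 0.002, 0.01, 0.04, 0], [0.5, 0.004, 0.02, 0.02, 0], [0.5, 0, 0, 0, 0], [0.5, 0, 0, 0, 0]])

```text
time: 5.75
tool_pos: [0.5301, -0.0903, 0.24]
tool_rot: [3.141, -0.001, 3.049]
contact_force: [-0.1, 0.3, -0.6]
opening: 0.0454
grip_force: 0.0
```

Run:
```python
from h import *
o,a,d=snap('wrist','w4');print(o['time'],o['tool_pos'],o['tool_rot'])
cv2.imwrite('pics/w4c.png',cv2.resize(a[90:240,230:400],None,fx=4,fy=4,interpolation=cv2.INTER_CUBIC)[:,:,::-1])
```

```text
5.75 [ 0.530134   -0.09028164  0.24002705] [ 3.14129627e+00 -9.48545606e-04  3.04898164e+00]
```

View pics/w4c.png

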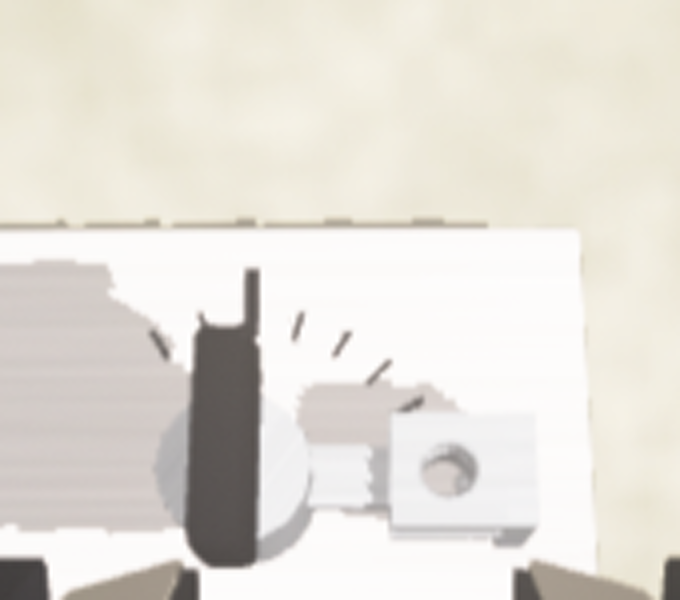

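Run:
```python
from fit import *
p0=np.load('p.npy')
z=np.load('pics/w4.npz');C=cloud('wrist',z)
q=lambda *a:np.array(a)/4.+[230,90]-3/8
f,l,g=pts(p0);print(proj('wrist',f[[0,1,4]],z)-q([449,468],[391,413],[391,527]))
R,O,D=frame(p0);print('zero line end px',(proj('wrist',np.array([O+R@[-.045,0,0],O+R@[-.067,0,0]]),z)-[230,90])*4)
L=(C.reshape(-1,3)-O)@R
b=L[(L[:,2]>.068)&(L[:,2]<.08)&(np.hypot(L[:,0],L[:,1])<.04)];print('bar',cv2.minAreaRect((b[:,:2]*1000).astype(np.float32)),cv2.fitLine((b[:,:2]*1000).astype(np.float32),2,0,.01,.01).T)
# lug plate edges seen between hub and fork
m=L[(abs(L[:,2]-.0315)<.0025)&(L[:,1]>.023)&(L[:,1]<.038)&(abs(L[:,0])<.03)]
print(len(m),np.percentile(m,[3,50,97],axis=0))
```

```text
[[ 0.0356626   0.31020962]
 [-0.18233712 -0.00354082]
 [ 0.00914322 -0.05801758]]
zero line end px [[249.43925615 348.37021405]
 [251.16869385 279.26178003]]
bar ((0.03362274169921875, -0.2677326202392578), (14.051082611083984, 52.71806335449219), 89.47734069824219) [[ 0.9999897  -0.00454179  0.9215617  -0.00776013]]
15 [[-0.00433001  0.02313111  0.0290059 ]
 [ 0.00165576  0.02943285  0.02918891]
 [ 0.00554507  0.03648597  0.02981483]]
```

Request:
send_rows(targets=[[0.5, 0.012, 0.034, 0, 0], [0.5, 0.016, 0.045, 0, 0], [0.5, 0.016, 0.045, 0, 0], [0.5, 0.016, 0.045, 0, 0], [0.45, 0.016, 0.045, 0, 0]])

```text
time: 6.3
tool_pos: [0.6063, 0.1242, 0.2386]
tool_rot: [-3.141, -0.003, 3.047]
contact_force: [1.2, -0.4, 0.4]
opening: 0.043
grip_force: 0.0
```

Request:
send_rows(targets=[[0.42, 0.016, 0.04, -0.02, 0], [0.42, 0.0025, 0.005, -0.04, 0], [0.42, 0, 0, -0.04, 0], [0.42, 0, 0, 0, 0], [0.42, 0, 0, 0, 0]])

```text
time: 6.8
tool_pos: [0.6245, 0.1675, 0.1398]
tool_rot: [-3.141, -0.003, 3.047]
contact_force: [0.7, -0.3, 1.0]
opening: 0.0384
grip_force: 0.0
```

Run:
```python
from h import *
o,a,d=snap('wrist','w5');print(o['time'],o['tool_pos'],o['tool_rot'],o['opening'])
z=np.load('pics/w5.npz');print(proj('wrist',[[.6248,.1699,.073],[.6248,.1699,.045]],z))
```

```text
6.8 [0.62454141 0.1674901  0.13979869] [-3.14089134e+00 -3.04082751e-03  3.04696656e+00] 0.03836484540316238
[[320.15836298 215.73090985]
 [319.99108538 206.87009341]]
```

Request:
send_rows(targets=[[0.42, 0, 0.0005, -0.03, 0], [0.42, 0, 0, -0.03, 0], [0.42, 0, 0, -0.014, 0], [0.42, 0, 0, -0.01, 0], [0.42, 0, 0, 0, 0]], grip_force=5)

```text
time: 7.35
tool_pos: [0.6252, 0.1685, 0.057]
tool_rot: [3.141, 0.0, 3.047]
contact_force: [0.2, 0.8, 1.1]
opening: 0.0387
grip_force: 0.0
```

Request:
send_rows(targets=[[0.2, 0, 0, 0, 0], [0.1, 0, 0, 0, 0], [0.1, 0, 0, 0, 0], [0.1, 0, 0, 0, 0]], grip_force=5)

```text
time: 7.75
tool_pos: [0.6256, 0.1688, 0.0578]
tool_rot: [3.141, 0.002, 3.048]
contact_force: [-0.2, -1.3, 3.1]
opening: 0.0177
grip_force: 5.0
```

Request:
send_rows(targets=[[0.1, 0, 0, 0, 0], [0.1, 0, 0, 0.008, 0], [0.1, 0, 0, 0.008, 0], [0.1, 0, 0, 0.008, 0], [0.1, 0, 0, 0, 0]], grip_force=12)

```text
time: 8.25
tool_pos: [0.6257, 0.1689, 0.0824]
tool_rot: [3.141, 0.002, 3.048]
contact_force: [0.3, -0.5, -1.1]
opening: 0.0173
grip_force: 12.0
```

Request:
send_rows(targets=[[0.1, -0.004, 0.0004, -0.0003, 0], [0.1, -0.004, 0.0004, -0.0009, 0], [0.1, -0.004, 0.0004, -0.0012, 0], [0.1, -0.004, 0.0004, -0.0018, 0], [0.1, -0.0045, 0.0004, -0.0022, 0]])

```text
time: 8.75
tool_pos: [0.6042, 0.1708, 0.0743]
tool_rot: [3.141, 0.0, 3.048]
contact_force: [1.6, -0.0, 0.7]
opening: 0.0173
grip_force: 12.0
```

Run:
```python
from h import *
o,a,d=snap('scene','s1');print(o['time'],o['tool_pos'],o['contact_force'],o['torque'],o['opening'],o['grip_force'])
uv=proj('scene',[o['tool_pos']])[0].astype(int);print(uv)
u,v=uv
w,aw,_=snap('wrist','w6')
c=cv2.resize(a[v-25:v+25,u-32:u+32],None,fx=8,fy=8,interpolation=cv2.INTER_CUBIC)
cv2.imwrite('pics/c6.png',np.vstack([c,cv2.resize(aw[150:300,240:400],(512,480))[:190]])[:,:,::-1])
```

```text
8.75 [0.60419513 0.17080115 0.0742651 ] [ 1.60448193 -0.03292366  0.65204472] [-0.04379057 -0.3348404  -0.03082878] 0.017318861855696453 12.00010746717453
[382 271]
```

View pics/c6.png

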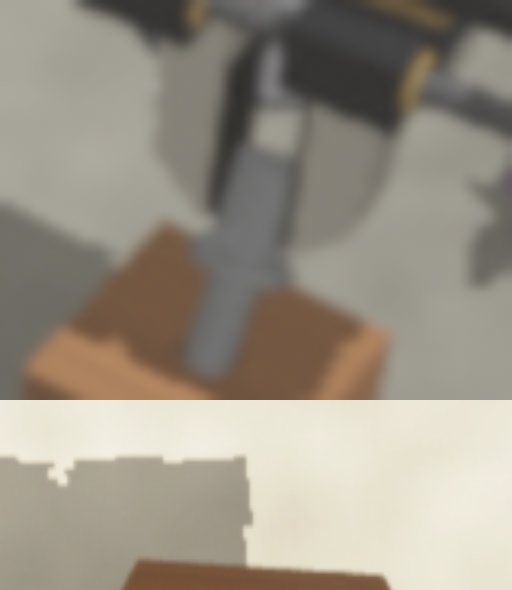

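Run:
```python
from h import *
psi=-.094
for f in [0,.3,.4,.45,.5,.55,.6,.7]:
    u=np.array([-np.sin(f)*np.cos(psi),-np.sin(f)*np.sin(psi),np.cos(f)])
    G=np.array([.604,.1705,.083]); P=G+np.outer([-.048,-.016,.008],u)
    q=(proj('scene',P)-[382-32,271-25])*8;d=q[2]-q[0];print(f,q.round(0).tolist(),np.degrees(np.arctan2(d[0],-d[1])).round(1),np.hypot(*d))
```

```text
0 [[244.0, 319.0], [258.0, 225.0], [270.0, 151.0]] 8.9 170.21535531785926
0.3 [[219.0, 349.0], [250.0, 234.0], [274.0, 147.0]] 15.2 209.40680287700684
0.4 [[212.0, 355.0], [248.0, 236.0], [275.0, 146.0]] 16.9 219.17360984534199
0.45 [[208.0, 358.0], [247.0, 237.0], [276.0, 145.0]] 17.7 223.3517410622236
0.5 [[204.0, 360.0], [245.0, 238.0], [276.0, 145.0]] 18.5 227.03862516509872
0.55 [[201.0, 362.0], [244.0, 238.0], [277.0, 145.0]] 19.2 230.22016929943663
0.6 [[198.0, 363.0], [243.0, 239.0], [277.0, 145.0]] 20.0 232.88366119087513
0.7 [[192.0, 365.0], [241.0, 239.0], [278.0, 145.0]] 21.4 236.6127103374791
```

Request:
send_rows(targets=[[0.1, -0.003, 0.0003, -0.0014, 0], [0.1, -0.003, 0.0003, -0.0014, 0], [0.1, 0, 0, 0, 0], [0.1, 0.003, 0, 0.006, 0], [0.1, 0.008, 0, 0.014, 0]])

```text
time: 9.35
tool_pos: [0.6075, 0.1713, 0.0902]
tool_rot: [-3.14, -0.006, 3.048]
contact_force: [0.4, 0.3, -1.4]
opening: 0.0174
grip_force: 12.0
```

Request:
send_rows(targets=[[0.1, 0, 0, 0.04, -0.14], [0.1, 0, 0, 0.03, -0.14], [0.1, 0, 0, 0, -0.14], [0.1, 0, 0, 0, -0.14], [0.1, 0, 0, 0, -0.14]])

```text
time: 9.85
tool_pos: [0.6091, 0.1713, 0.1618]
tool_rot: [-3.141, -0.001, 2.342]
contact_force: [-0.0, 0.2, -0.9]
opening: 0.0175
grip_force: 12.0
```

Request:
send_rows(targets=[[0.1, 0, 0, 0, -0.15], [0.1, 0, 0, 0, -0.15], [0.1, 0, 0, 0, 0], [0.1, 0, 0, 0, 0]])

```text
time: 10.25
tool_pos: [0.6092, 0.1713, 0.1614]
tool_rot: [-3.141, -0.0, 2.052]
contact_force: [-0.6, 0.3, -1.9]
opening: 0.0179
grip_force: 12.0
```

Run:
```python
from h import *
o,a,d=snap('scene','s2');print(o['time'],o['tool_pos'],o['tool_rot'],o['contact_force'],o['opening'],o['grip_force'])
u,v=proj('scene',[o['tool_pos']])[0].astype(int);print(u,v)
c=cv2.resize(a[v-25:v+35,u-32:u+32],None,fx=9,fy=9,interpolation=cv2.INTER_CUBIC)
cv2.imwrite('pics/c7.png',c[:,:,::-1])
az=o['tool_rot'][2]-np.pi
for f in [.3,.4,.5,.6]:
    w=np.array([-np.sin(f)*np.cos(az),-np.sin(f)*np.sin(az),np.cos(f)])
    P=o['tool_pos']+[0,0,.008]+np.outer([-.053,-.020,.008],w)
    q=(proj('scene',P)-[u-32,v-25])*9;e=q[2]-q[0];print(f,q.round(0).tolist(),np.degrees(np.arctan2(e[0],-e[1])).round(1))
```

```text
10.25 [0.60924901 0.17134133 0.16142067] [-3.14085397e+00 -3.22999354e-04  2.05188931e+00] [-0.58379293  0.34775888 -1.94754232] 0.017938570045333575 12.000149488449097
387 237
0.3 [[193.0, 391.0], [258.0, 273.0], [316.0, 167.0]] 28.8
0.4 [[169.0, 384.0], [249.0, 270.0], [320.0, 169.0]] 34.9
0.5 [[147.0, 375.0], [241.0, 266.0], [323.0, 170.0]] 40.6
0.6 [[126.0, 364.0], [233.0, 262.0], [326.0, 172.0]] 46.1
```

View pics/c7.png

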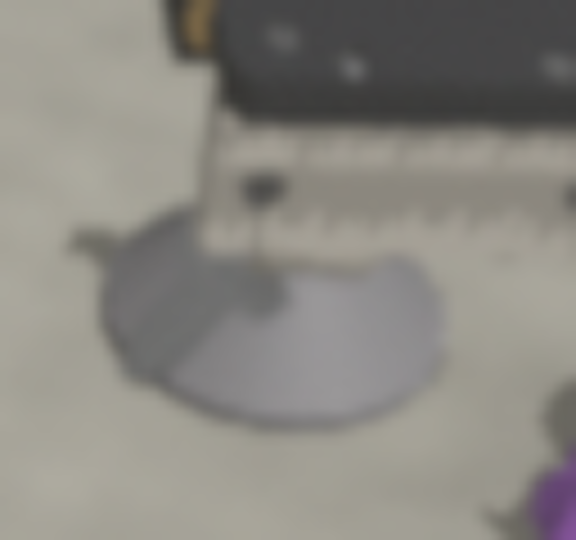

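Run:
```python
from h import *
z=np.load('pics/s2.npz');C=cloud('scene',z);P=C.reshape(-1,3);p=z['p'];r=z['r']
az=r[2]-np.pi
T=np.c_[np.cos(az),np.sin(az)];D=P-p
X=D[:,0]*np.cos(az)+D[:,1]*np.sin(az);Y=-D[:,0]*np.sin(az)+D[:,1]*np.cos(az);Z=D[:,2]
m=(abs(Y)<.012)&(abs(X)<.07)&(Z<.03)&(Z>-.07)
print(m.sum());print(np.c_[X,Y,Z][m].round(4)[np.argsort(Z[m])][:60]*1000)
```

```text
131
[[ 26.8   2.8 -34.5]
 [ 30.6   4.1 -33.5]
 [ 29.    5.  -32.6]
 [ 25.4   5.  -32.5]
 [ 30.8   3.7 -31.4]
 [ 27.4   5.  -30.2]
 [ 29.2   5.  -30.2]
 [ 30.8   2.4 -30.1]
 [ 25.7   5.3 -29.9]
 [ 22.1   5.8 -29.3]
 [ 29.2   3.4 -29.2]
 [ 24.3   7.4 -27.9]
 [ 20.3   4.7 -27.9]
 [ 30.7  -0.2 -27.6]
 [ 31.    2.6 -27.6]
 [ 27.7   5.4 -27.5]
 [ 22.3   5.2 -27.5]
 [ 26.    5.7 -27.1]
 [ 27.6   3.8 -26.4]
 [ 29.5   4.  -26.3]
 [ 18.7   4.2 -25.9]
 [ 24.2   4.6 -25.7]
 [ 24.6   8.  -25.1]
 [ 22.6   5.7 -24.7]
 [ 25.9   3.1 -24.6]
 [ 29.3   0.7 -24.5]
 [ 29.7   3.8 -24.1]
 [ 26.4   6.5 -24.1]
 [ 27.9   4.  -24. ]
 [ 21.1   7.1 -23.5]
 [ 24.4   4.5 -23.4]
 [ 22.6   4.6 -23.3]
 [ 27.8   2.1 -23.2]
 [ 17.2   4.6 -23.1]
 [ 20.9   5.2 -22.7]
 [ 19.2   5.5 -22.4]
 [ 24.4   3.4 -22. ]
 [ 26.2   3.5 -21.9]
 [ 22.8   4.5 -21. ]
 [ 28.    1.9 -21. ]
 [ 21.1   4.8 -20.7]
 [ 26.3   2.5 -20.5]
 [ 15.7   5.  -20.5]
 [ 17.6   5.4 -20.1]
 [ 19.4   5.5 -20.1]
 [ 25.9  -1.8 -19.4]
 [ 22.9   3.7 -19.3]
 [ 24.7   3.9 -19.3]
 [ 17.7   4.6 -18.5]
 [ 14.1   4.7 -18.3]
 [ 26.5   2.7 -17.9]
 [ 24.8   2.8 -17.8]
 [ 24.5   0.5 -17.4]
 [ 21.6   6.  -17.4]
 [ 16.2   6.  -17.3]
 [ 19.9   6.5 -16.9]
 [ 12.4   3.9 -16.6]
 [ 23.3   4.3 -16.5]
 [ 24.5  -1.1 -16.4]
 [ 19.7   4.3 -16.4]]
```

```bash
cat > pinfit.py <<'E'
from h import *
from scipy.optimize import least_squares
def pinfit(f,az):
    z=np.load(f);P=cloud('scene',z).reshape(-1,3);D=P-z['p']
    X=D[:,0]*np.cos(az)+D[:,1]*np.sin(az);Y=-D[:,0]*np.sin(az)+D[:,1]*np.cos(az);Z=D[:,2]
    m=(abs(Y)<.012)&(abs(X)<.07)&(Z<-.001)&(Z>-.07);Q=np.c_[X,Y,Z][m]
    def res(p,full=False):
        ph,x0,y0,s0=p # axis point at TCP-height+8mm ; s0 = pin z there
        u=np.array([-np.sin(ph),0,np.cos(ph)]);d=Q-[x0,y0,.008];s=d@u;rad=np.linalg.norm(d-np.outer(s,u),axis=1);s=s+s0
        prof=np.interp(s,[-.033,-.024,-.0005,0,.004,.0045],[.003,.006,.006,.013,.013,.009])
        e=np.minimum(abs(rad-prof),abs(s)*0+1) ; e=np.where(s<-.033,np.hypot(e,s+.033),e)
        return e*1000
    best=min((least_squares(res,[ph,0,0,s],loss='soft_l1') for ph in(.35,.5,.65) for s in(.016,.020,.024)),key=lambda r:r.cost)
    return best.x,best.cost,len(Q),np.median(best.fun)
E
python3 -c "
from pinfit import *
z=np.load('pics/s2.npz');print(pinfit('pics/s2.npz',z['r'][2]-np.pi))
z=np.load('pics/s1.npz');print(pinfit('pics/s1.npz',z['r'][2]-np.pi))"
```

```text
(array([5.76580468e-01, 1.25067944e-03, 5.46810490e-06, 2.15862653e-02]), np.float64(38.59406226676006), 116, np.float64(0.5855346905965508))
(array([ 9.73868381e-01, -2.56404388e-02,  4.17183875e-04,  1.10193305e-01]), np.float64(1643.6940809957282), 502, np.float64(3.6170131100795544))
```

Request:
send_rows(targets=[[0.1, -0.005, -0.01, 0.015, 0.142], [0.1, -0.017, -0.033, 0.015, 0.142], [0.1, -0.017, -0.034, 0, 0.142], [0.1, -0.017, -0.034, 0, 0.142], [0.1, -0.017, -0.034, 0, 0.142]], grip_force=15)

```text
time: 10.8
tool_pos: [0.5356, 0.0253, 0.1918]
tool_rot: [3.142, 0.0, 2.767]
contact_force: [-1.1, -0.8, -0.8]
opening: 0.0172
grip_force: 15.0
```

Request:
send_rows(targets=[[0.1, -0.017, -0.034, 0, 0.142], [0.1, -0.017, -0.034, 0, 0.142], [0.1, -0.012, -0.021, 0, 0], [0.1, 0, 0, 0, 0], [0.1, 0, 0, 0, 0]])

```text
time: 11.3
tool_pos: [0.4906, -0.0628, 0.1918]
tool_rot: [3.141, 0.0, 3.042]
contact_force: [-0.6, -0.5, -1.9]
opening: 0.0176
grip_force: 15.0
```

Run:
```python
from pinfit import *
o,a,d=snap('scene','s3');print(o['time'],o['tool_pos'],o['tool_rot'])
print(pinfit('pics/s3.npz',-.094))
from fit import *
# fork seen in scene cloud
R,O,D=frame(np.load('p.npy'));z=np.load('pics/s3.npz');L=(cloud('scene',z).reshape(-1,3)-O)@R
k=L[(abs(L[:,2]-.036)<.004)&(abs(L[:,0])<.025)&(L[:,1]>.03)&(L[:,1]<.09)];print(len(k),np.median(k[:,2]),np.percentile(k[:,:2],[2,98],axis=0))
```

```text
11.3 [ 0.49057079 -0.06278302  0.19180564] [3.14116851e+00 4.81775546e-04 3.04186645e+00]
(array([0.59363929, 0.01573623, 0.00370744, 0.15491228]), np.float64(145.9991344956154), 93, np.float64(1.6503006895520513))
82 0.03584435993944241 [[-0.01176762  0.04100615]
 [ 0.01798294  0.07724616]]
```

Request:
send_rows(targets=[[0.1, 0.005, -0.0005, -0.01, 0.005], [0.1, 0.005, -0.0005, -0.01, 0], [0.1, 0.004, -0.0005, -0.008, 0], [0.1, 0.004, 0, -0.008, 0], [0.1, 0, 0, 0, 0]])

```text
time: 11.85
tool_pos: [0.5083, -0.0638, 0.1538]
tool_rot: [3.141, -0.003, 3.047]
contact_force: [-0.5, -0.3, -0.3]
opening: 0.0178
grip_force: 15.0
```

Run:
```python
from fit import *
o,a,d=snap('scene','s4');print(o['time'],o['tool_pos'],o['tool_rot'],o['contact_force'])
p=np.load('p.npy');f,l,g=pts(p)
u,v=proj('scene',[f[0]])[0].astype(int);print(u,v)
cv2.imwrite('pics/c8.png',cv2.resize(a[v-40:v+20,u-40:u+40],None,fx=9,fy=9,interpolation=cv2.INTER_CUBIC)[:,:,::-1])
T=lambda P:(proj('scene',P)-[u-40,v-40])*9
print('fork',T(f).round(0).tolist())
w=np.array([-np.sin(.577)*np.cos(-.094),-np.sin(.577)*np.sin(-.094),np.cos(.577)])
print('pin tip,orig,top',T(o['tool_pos']+[0,0,.008]+np.outer([-.0546,-.0216,.0064],w)).round(0).tolist())
```

```text
11.85 [ 0.50828617 -0.06377904  0.15382085] [ 3.14097251e+00 -2.71969833e-03  3.04726184e+00] [-0.47188694 -0.29323403 -0.26173068]
292 203
fork [[367.0, 367.0], [351.0, 347.0], [449.0, 387.0], [385.0, 388.0], [285.0, 348.0]]
pin tip,orig,top [[372.0, 352.0], [414.0, 224.0], [451.0, 114.0]]
```

View pics/c8.png

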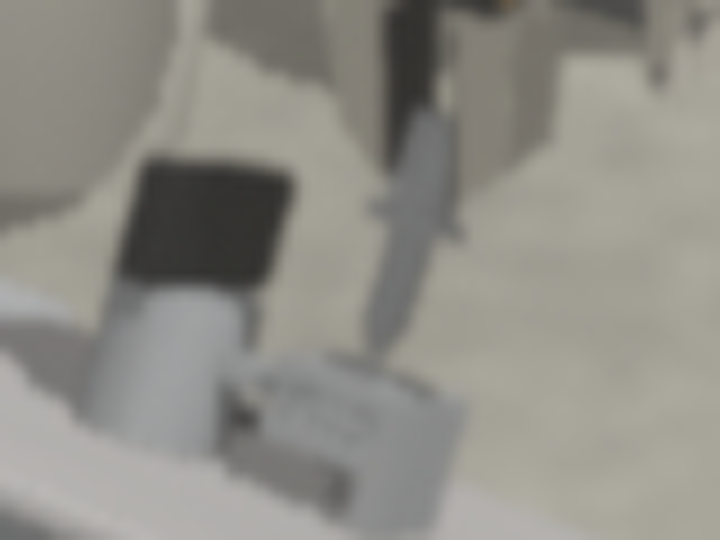

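Request:
send_rows(targets=[[0.1, 0.0019, -0.0002, -0.0035, 0], [0.1, 0.0019, -0.0002, -0.0035, 0], [0.1, 0.0019, -0.0002, -0.0035, 0], [0.1, 0, 0, 0, 0]])

```text
time: 12.3
tool_pos: [0.5141, -0.0647, 0.1446]
tool_rot: [3.141, -0.001, 3.047]
contact_force: [-0.1, 0.2, -0.8]
opening: 0.0173
grip_force: 15.0
```

Request:
send_rows(targets=[[0.1, 0.0024, -0.0002, -0.0029, 0], [0.1, 0.0024, -0.0002, -0.0029, 0], [0.1, 0, 0, 0, 0]])

```text
time: 12.6
tool_pos: [0.5191, -0.0651, 0.1388]
tool_rot: [3.141, -0.0, 3.047]
contact_force: [1.3, 0.3, -1.2]
opening: 0.0176
grip_force: 15.0
```

Request:
send_rows(targets=[[0.1, 0.0024, -0.0002, -0.0029, 0], [0.1, 0.0024, -0.0002, -0.0029, 0], [0.1, 0, 0, 0, 0]])

```text
time: 12.9
tool_pos: [0.5239, -0.0658, 0.133]
tool_rot: [-3.141, -0.0, 3.047]
contact_force: [0.5, -0.9, -0.6]
opening: 0.0176
grip_force: 15.0
```

Request:
send_rows(targets=[[0.1, 0, 0, 0, 0], [0.1, 0.0019, -0.0002, -0.0026, 0], [0.1, 0.0019, -0.0002, -0.0026, 0], [0.1, 0, 0, 0, 0]], grip_force=30)

```text
time: 13.3
tool_pos: [0.5273, -0.0661, 0.1277]
tool_rot: [-3.141, -0.001, 3.047]
contact_force: [-1.4, -2.2, -0.6]
opening: 0.0169
grip_force: 30.0
```

Request:
send_rows(targets=[[0.1, 0.0019, -0.0002, -0.003, 0], [0.1, 0, 0, 0, 0]])

```text
time: 13.5
tool_pos: [0.5292, -0.0664, 0.1246]
tool_rot: [-3.141, -0.001, 3.047]
contact_force: [-2.6, -3.7, -3.5]
opening: 0.0168
grip_force: 30.0
```

```bash
cat > st.py <<'E'
from fit import *
import sys
o,a,d=snap('scene',sys.argv[1]);print(o['time'],o['tool_pos'],o['contact_force'],o['torque'])
R,O,D=frame(np.load('p.npy'))
z=np.load('pics/'+sys.argv[1]+'.npz');L=(cloud('scene',z).reshape(-1,3)-O)@R-[.003,.056,.036]
m=(np.hypot(L[:,0],L[:,1])<.03)&(L[:,2]>-.04)&(L[:,2]<.045);Q=L[m]*1000
for lo in range(-36,44,2):
    k=Q[(Q[:,2]>=lo)&(Q[:,2]<lo+2)]
    if len(k):print(lo,len(k),'x',k[:,0].min().round(),k[:,0].max().round(),'y',k[:,1].min().round(),k[:,1].max().round())
E
python3 st.py s5
```

```text
13.5 [ 0.52917455 -0.06638804  0.12460628] [-2.56447207 -3.74943482 -3.46855785] [-0.69892938  0.40123724 -0.0414722 ]
-36 88 x -23.0 29.0 y -29.0 27.0
-34 8 x -13.0 13.0 y 12.0 21.0
-32 8 x -16.0 15.0 y -2.0 22.0
-30 10 x -9.0 15.0 y -3.0 22.0
-28 12 x -13.0 15.0 y -2.0 22.0
-26 14 x -11.0 13.0 y -3.0 22.0
-24 12 x -17.0 14.0 y -2.0 21.0
-22 11 x -17.0 15.0 y 1.0 22.0
-20 20 x -15.0 16.0 y -16.0 21.0
-18 20 x -14.0 17.0 y -16.0 20.0
-16 24 x -12.0 15.0 y -17.0 21.0
-14 15 x -15.0 15.0 y -29.0 21.0
-12 25 x -15.0 14.0 y -26.0 21.0
-10 22 x -15.0 16.0 y -25.0 21.0
-8 26 x -16.0 14.0 y -28.0 21.0
-6 17 x -16.0 14.0 y -15.0 20.0
-4 20 x -14.0 15.0 y -16.0 21.0
-2 20 x -10.0 15.0 y -16.0 22.0
0 29 x -15.0 14.0 y -13.0 21.0
2 10 x -3.0 13.0 y -9.0 11.0
4 14 x -3.0 11.0 y -11.0 10.0
6 8 x -1.0 13.0 y -8.0 7.0
8 7 x -2.0 6.0 y -9.0 6.0
10 7 x 1.0 8.0 y -14.0 7.0
12 11 x 2.0 7.0 y -17.0 9.0
14 13 x 1.0 7.0 y -18.0 13.0
16 11 x 3.0 7.0 y -22.0 15.0
18 14 x 3.0 10.0 y -20.0 18.0
20 15 x 3.0 9.0 y -25.0 15.0
22 21 x -1.0 10.0 y -28.0 23.0
24 18 x 3.0 11.0 y -27.0 22.0
26 19 x 2.0 13.0 y -26.0 23.0
28 20 x -3.0 13.0 y -24.0 23.0
30 21 x -8.0 15.0 y -25.0 23.0
32 20 x -9.0 16.0 y -25.0 23.0
34 21 x -9.0 19.0 y -25.0 24.0
36 22 x -7.0 18.0 y -25.0 23.0
38 19 x -5.0 19.0 y -21.0 24.0
40 20 x -4.0 20.0 y -23.0 23.0
42 17 x 2.0 20.0 y -21.0 25.0
```

Request:
send_rows(targets=[[0.1, 0.001, -0.0001, -0.0018, 0], [0.1, 0.001, -0.0001, -0.0018, 0], [0.1, 0, 0, 0, 0]])

```text
time: 13.85
tool_pos: [0.5309, -0.0666, 0.1236]
tool_rot: [-3.141, -0.0, 3.047]
contact_force: [-10.5, -2.6, 16.6]
opening: 0.017
grip_force: 30.0
```

```bash
python3 st.py s6 | sed -n '1p;/^-6 /,/^12 /p'
```

```text
13.85 [ 0.53090146 -0.06660361  0.12362512] [-10.4928338   -2.59129141  16.63443482] [-0.4982227   1.89977716 -0.0308064 ]
-6 19 x -16.0 14.0 y -16.0 21.0
-4 17 x -14.0 15.0 y -16.0 21.0
-2 22 x -13.0 15.0 y -16.0 21.0
0 29 x -17.0 14.0 y -13.0 21.0
2 13 x -3.0 12.0 y -10.0 10.0
4 11 x -8.0 11.0 y -14.0 8.0
6 7 x -4.0 8.0 y -7.0 5.0
8 9 x 0.0 9.0 y -13.0 9.0
10 10 x 2.0 9.0 y -15.0 5.0
12 12 x 3.0 9.0 y -17.0 14.0
```

Request:
send_rows(targets=[[0.1, 0, 0, 0.0005, 0], [0.4, 0, 0, 0, 0], [0.4, 0, 0, 0, 0], [0.4, 0, 0, 0, 0], [0.4, 0, 0, 0.01, 0]])

```text
time: 14.4
tool_pos: [0.5309, -0.0659, 0.1313]
tool_rot: [3.141, -0.002, 3.047]
contact_force: [0.1, 0.7, 0.4]
opening: 0.0364
grip_force: 0.0
```

Request:
send_rows(targets=[[0.4, 0, 0, 0.03, 0], [0.4, 0, 0, 0.04, 0], [0.4, -0.01, -0.02, 0.03, 0], [0.4, 0, 0, 0.01, 0], [0.4, 0, 0, 0, 0]])

```text
time: 14.9
tool_pos: [0.5223, -0.0865, 0.2439]
tool_rot: [-3.141, 0.004, 3.046]
contact_force: [-1.3, 0.7, -0.7]
opening: 0.0369
grip_force: 0.0
```

```bash
python3 st.py s7 | sed -n '1p;/^-4 /,$p'
python3 - <<'E'
from fit import *
o,a,d=snap('wrist','w7');print(o['tool_pos'],o['opening'])
z=np.load('pics/w7.npz');R,O,D=frame(np.load('p.npy'));C=cloud('wrist',z);L=(C.reshape(-1,3)-O)@R-[0,.055,.036]
L*=1000;m=(np.hypot(L[:,0],L[:,1])<12.5)
for lo in range(-4,36,2):
    k=L[m&(L[:,2]>=lo)&(L[:,2]<lo+2)]
    if len(k):print(lo,len(k),k.min(0).round(1),k.max(0).round(1))
k=L[m&(L[:,2]>24)&(L[:,2]<40)];print('top',np.median(k[:,2]),k.mean(0))
b=L[(L[:,2]>32)&(L[:,2]<44)&(abs(L[:,0])<35)&(abs(L[:,1]+55)<30)];print('bar',cv2.minAreaRect(b[:,:2].astype(np.float32)))
a=cv2.resize(a[80:240,220:420],None,fx=3.5,fy=3.5,interpolation=cv2.INTER_CUBIC);cv2.imwrite('pics/c9.png',a[:,:,::-1])
E
```

```text
14.9 [ 0.52227263 -0.08649203  0.2438622 ] [-1.28369204  0.67229783 -0.74964977] [-0.00814244  0.0171284   0.00804553]
-4 21 x -16.0 15.0 y -16.0 21.0
-2 19 x -12.0 15.0 y -17.0 21.0
0 28 x -16.0 13.0 y -13.0 22.0
2 11 x -2.0 10.0 y -10.0 10.0
4 15 x -6.0 11.0 y -12.0 8.0
6 7 x -3.0 6.0 y -9.0 6.0
8 8 x -2.0 6.0 y -9.0 6.0
10 6 x -1.0 8.0 y -8.0 5.0
12 8 x -2.0 6.0 y -7.0 6.0
14 8 x -4.0 8.0 y -9.0 4.0
16 7 x -1.0 7.0 y -5.0 5.0
18 6 x 2.0 7.0 y -6.0 4.0
20 6 x -4.0 9.0 y -5.0 6.0
22 8 x -5.0 8.0 y -8.0 5.0
24 8 x -0.0 6.0 y -9.0 6.0
26 8 x -4.0 7.0 y -6.0 7.0
28 9 x -5.0 9.0 y -11.0 4.0
[ 0.52161469 -0.08600995  0.24214502] 0.036270547679692476
-2 19 [-0.6 -8.7 -1.9] [12.2 12.3 -0.2]
0 13 [ 3.2 -6.7  0.1] [12.2 11.1  2. ]
2 90 [ -6.2 -11.9   2.1] [11.8 11.   4. ]
4 55 [ -6.6 -11.9   4. ] [11.  10.8  5.7]
6 7 [ 4.1 -7.9  6.1] [7.2 5.3 7. ]
8 6 [ 2.4 -9.   8.2] [7.7 3.  9.4]
10 7 [ 3.9 -8.1 10.3] [ 7.9  3.9 11.9]
12 9 [ 1.5 -9.2 12.1] [ 7.6  1.8 14. ]
14 6 [ 4.9 -7.3 14.4] [ 7.   4.5 15.9]
16 7 [ 1.4 -9.3 16.4] [ 7.3  5.4 17.8]
18 8 [ 2.7 -8.4 18.4] [ 7.5  1.3 19.4]
20 10 [-3.7 -9.5 20.2] [ 7.2  4.  22. ]
22 9 [-2.6 -9.5 22.1] [ 7.4  4.9 23. ]
24 6 [ 5.  -6.8 24.4] [ 7.   5.6 26. ]
26 165 [-9.3 -8.8 26. ] [ 7.3  7.4 28. ]
28 98 [-9.  -8.8 28. ] [ 6.6  7.4 29.5]
top 27.737457937068562 [-0.78491081 -0.80411225 27.67220215]
bar ((-1.7588348388671875, -55.26595687866211), (14.066866874694824, 49.168922424316406), 89.62889099121094)
```

View pics/c9.png

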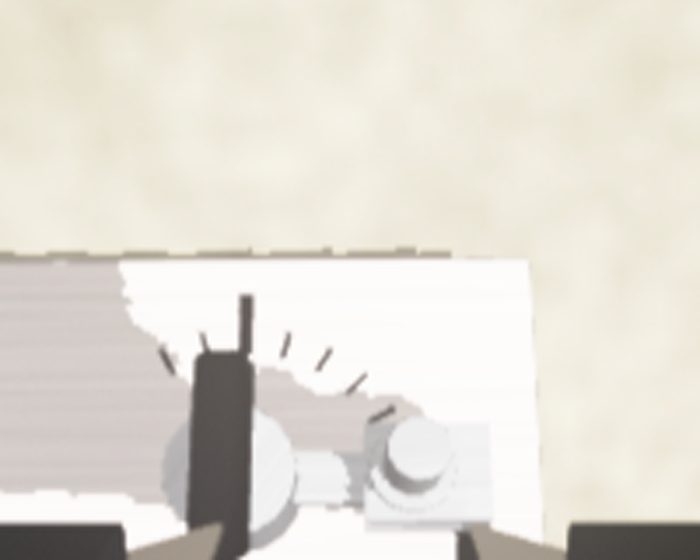

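Run:
```python
from fit import *
R,O,D=frame(np.load('p.npy'))
for f in ['w4','w7']:
    z=np.load(f'pics/{f}.npz');L=((cloud('wrist',z).reshape(-1,3)-O)@R-[0,.055,.036])*1000
    r=np.hypot(L[:,0]+.8,L[:,1]+.8)
    k=L[(r<7.5)&(L[:,2]>24)&(L[:,2]<32)];fl=L[(r>10)&(r<12.3)&(abs(L[:,2]-4)<2.5)&(L[:,0]<3)]
    fk=L[(r>15)&(L[:,0]>-14)&(L[:,0]<13)&(L[:,1]>-14)&(L[:,1]<18)&(abs(L[:,2])<1.8)];dk=L[(abs(L[:,2]+36)<3)&(L[:,0]<-30)&(L[:,0]>-75)&(abs(L[:,1]+55)<90)]
    for n,q in (('knob',k),('flange',fl),('fork',fk),('deck',dk)):
        if len(q)>8: print(f,n,len(q),np.median(q[:,2]).round(2),np.linalg.lstsq(np.c_[q[:,:2],np.ones(len(q))],q[:,2],rcond=None)[0].round(3))
```

```text
w4 fork 182 -0.48 [-0.004  0.002 -0.477]
w4 deck 5005 -36.65 [ 3.0000e-03  4.0000e-03 -3.6289e+01]
w7 knob 192 27.8 [ 8.0000e-03 -2.3000e-02  2.7772e+01]
w7 flange 43 4.18 [0.005 0.006 4.117]
w7 fork 171 -0.28 [-0.006  0.009 -0.352]
w7 deck 4976 -36.65 [ 2.0000e-03  4.0000e-03 -3.6329e+01]
```

Request:
send_rows(targets=[[0, -0.003, 0.0205, 0, 0], [0, 0, 0, -0.02, 0], [0, 0, 0, -0.03, 0], [0, 0, 0, -0.03, 0], [0, 0, 0, -0.013, 0]], grip_force=10)

```text
time: 15.5
tool_pos: [0.5161, -0.0645, 0.1446]
tool_rot: [3.14, -0.008, 3.047]
contact_force: [0.2, -0.8, 0.1]
opening: 0.0023
grip_force: 0.0
```

Request:
send_rows(targets=[[0, 0, 0, -0.003, 0], [0, 0, 0, -0.002, 0], [0, 0, 0, 0, 0]])

```text
time: 15.8
tool_pos: [0.5187, -0.0657, 0.1441]
tool_rot: [3.141, 0.0, 3.047]
contact_force: [-0.2, -0.4, -0.1]
opening: 0.0006
grip_force: 0.0
```

Request:
send_rows(targets=[[0, 0.0007, 0, -0.0014, 0], [0, 0.0007, 0, -0.0014, 0], [0, 0, 0, 0, 0]])

```text
time: 16.1
tool_pos: [0.5201, -0.0659, 0.1416]
tool_rot: [3.142, 0.001, 3.047]
contact_force: [0.1, 0.5, 0.4]
opening: 0.0007
grip_force: 0.0
```

Request:
send_rows(targets=[[0, 0.0007, 0, -0.0014, 0], [0, 0.0007, 0, -0.0014, 0], [0, 0, 0, 0, 0]])

```text
time: 16.4
tool_pos: [0.5214, -0.0661, 0.1394]
tool_rot: [-3.141, 0.001, 3.047]
contact_force: [-2.8, -0.2, 8.4]
opening: 0.0003
grip_force: 4.0
```

Request:
send_rows(targets=[[0, 0.0005, 0, -0.0009, 0], [0, 0, 0, 0, 0]])

```text
time: 16.6
tool_pos: [0.5218, -0.0663, 0.1392]
tool_rot: [-3.141, 0.001, 3.047]
contact_force: [-5.5, -0.4, 12.4]
opening: 0.0007
grip_force: 6.8
```

Request:
send_rows(targets=[[0, 0.0005, 0, -0.0009, 0], [0, 0, 0, 0, 0], [0, -0.002, 0, 0.006, 0], [0, 0, 0, 0.04, 0], [0, 0, 0, 0.04, 0]])

```text
time: 17.1
tool_pos: [0.5196, -0.0657, 0.223]
tool_rot: [3.141, -0.003, 3.047]
contact_force: [1.0, -0.3, 0.0]
opening: 0.0004
grip_force: 0.0
```

Request:
send_rows(targets=[[0, -0.005, -0.02, 0.015, 0], [0, 0, 0, 0, 0], [0, 0, 0, 0, 0]])

```text
time: 17.4
tool_pos: [0.515, -0.0857, 0.2372]
tool_rot: [3.141, -0.0, 3.046]
contact_force: [-0.4, 0.5, -1.2]
opening: 0.0007
grip_force: 0.0
```

Run:
```python
from fit import *
o,a,d=snap('wrist','w8');print(o['time'],o['tool_pos'],o['contact_force'])
R,O,D=frame(np.load('p.npy'))
for f in ['w7','w8']:
    z=np.load(f'pics/{f}.npz');L=((cloud('wrist',z).reshape(-1,3)-O)@R-[0,.055,.036])*1000
    r=np.hypot(L[:,0]+.8,L[:,1]+.8)
    k=L[(r<7.5)&(L[:,2]>24)&(L[:,2]<32)];fl=L[(r>10)&(r<12.3)&(abs(L[:,2]-4)<2.5)&(L[:,0]<3)]
    fk=L[(r>15)&(L[:,0]>-14)&(L[:,0]<13)&(L[:,1]>-14)&(L[:,1]<18)&(abs(L[:,2])<1.8)]
    for n,q in (('knob',k),('flange',fl),('fork',fk)):
        if len(q)>8: print(f,n,len(q),q.mean(0).round(2))
    b=L[(L[:,2]>32)&(L[:,2]<44)&(abs(L[:,0])<35)&(abs(L[:,1]+55)<30)];print(cv2.minAreaRect(b[:,:2].astype(np.float32)))
# bystanders: top before/after
snap('top','t1')
A=cloud('top',np.load('pics/t0.npz'));B=cloud('top',np.load('pics/t1.npz'))
for n,(u,v) in dict(funnel=(265,196),tumbler=(203,190),pitcher=(424,240)).items():
    s=np.s_[v-22:v+22,u-22:u+22];print(n,np.nanmedian(abs(A[s][...,2]-B[s][...,2])),(abs(A[s][...,2]-B[s][...,2])>.01).sum())
```

```text
17.4 [ 0.51500981 -0.08572417  0.23723231] [-0.38376315  0.47400303 -1.18772923]
w7 knob 192 [-0.7  -0.78 27.78]
w7 flange 43 [-2.4  -4.63  4.08]
w7 fork 171 [-0.11  9.9  -0.26]
((-1.7592945098876953, -55.266319274902344), (14.066862106323242, 49.16892623901367), 89.62889862060547)
w8 knob 199 [-0.76 -0.8  27.68]
w8 flange 44 [-2.31 -3.28  3.63]
w8 fork 117 [-5.89 12.44 -0.35]
((-7.762078285217285, -55.153228759765625), (14.2155179977417, 39.71977233886719), 89.98924255371094)
funnel 0.002825118525171637 368
tumbler 0.0021661740832237507 2
pitcher 0.0020097824692766886 2
```

Run:
```python
from h import *
for f in('t0','t1'):
    C=cloud('top',np.load(f'pics/{f}.npz'))[165:230,235:300].reshape(-1,3)
    for lo,hi in((.006,.09),(.09,1)):
        k=C[(C[:,2]>lo)&(C[:,2]<hi)];print(f,lo,len(k),np.nanmedian(k,0).round(3) if len(k) else '',np.nanmin(k,0).round(3) if len(k) else '',np.nanmax(k,0).round(3) if len(k) else '')
for f in('w1','s0','s7'):
    C=cloud('wrist' if f[0]=='w' else 'scene',np.load(f'pics/{f}.npz')).reshape(-1,3);k=C[(np.hypot(C[:,0]-.44,C[:,1]-.117)<.08)&(C[:,2]>.015)&(C[:,2]<.1)];print(f,len(k),k.mean(0).round(4),k[k[:,2]>.065].mean(0).round(4))
```

```text
t0 0.006 669 [0.442 0.122 0.02 ] [0.349 0.021 0.006] [0.532 0.212 0.089]
t0 0.09 0   
t1 0.006 675 [0.444 0.124 0.02 ] [0.35  0.071 0.006] [0.533 0.216 0.088]
t1 0.09 1336 [ 0.389 -0.002  0.633] [ 0.353 -0.02   0.09 ] [0.452 0.128 0.66 ]
w1 2476 [0.4486 0.1304 0.0324] [0.4469 0.1291 0.0807]
s0 609 [0.4594 0.1306 0.0357] [0.4505 0.1285 0.0775]
s7 603 [0.4591 0.1304 0.0358] [0.4505 0.1283 0.0775]
```

Arm occlusion only; the funnel has not moved. Everything is in place and the robot is clear.

```bash
python3 -c "
from cell import hand_in;print(hand_in())"
```

```text
the job is handed in; nothing more can be done
None
```

The press is locked and handed in at about 17.5 s: the dial stands on the zero mark, and the steel pin is seated through fork and lug with its flange on the fork to within measurement error. The gripper is clear, and the tumbler, funnel and pitcher have not moved.

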